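Stow the ring floats and the bronze ring on the flap's dowels

TASK

Stow the loose net gear on the upright dowels of the dropped plywood flap: thread the three orange ring floats onto the tallest dowel, the largest at the bottom, the middle-sized one next and the smallest on top, each lying flat on the one below, and put the flat bronze ring over the shortest, thickest dowel so that it lies flat on the flap. Leave the middle dowel empty, and leave the cleat, the fish scale and the net gauge lying where they are.

Things in the scene. Friction and masses are not known exactly. Their poses are not given: they have to be found in the camera images.
- float_large: Largest orange plastic ring float, a plain flat-faced ring lying flat: outside diameter 66 mm, hole 30 mm, 26 mm high, about 45 g. Origin: centre of its underside; z up along its hole.
- float_medium: Middle-sized orange plastic ring float, lying flat: outside diameter 54 mm, hole 30 mm, 24 mm high, about 30 g. Origin: centre of its underside; z up.
- float_small: Smallest orange plastic ring float, lying flat: outside diameter 42 mm, hole 28 mm, 22 mm high, about 18 g. Origin: centre of its underside; z up.
- bronze_ring: Flat bronze ring with a wide hole, lying flat: outside diameter 60 mm, hole 40 mm, 12 mm high, about 160 g. Origin: centre of its underside; z up.
- peg_tall: Tallest and thinnest of the three fixed upright dowels on the plywood flap: diameter 14 mm, 62 mm high above the flap. Origin: centre of its foot, on the flap's upper face, which is level and 12 mm above the table; z up. The three dowels stand in a row along the flap in any order, about 95 mm apart.
- peg_middle: Dowel of middle height and thickness on the same flap: diameter 18 mm, 48 mm high. Stays empty. Origin: centre of its foot, on the flap; z up. The flap lies on the table at the robot's right, before a fixed blue shelf 150 mm high. Its front is parallel to the row of dowels, 95 mm from it on the -y side; a tin, a mug and buoys on the shelf rise 75 mm above it.
- peg_short: Shortest and thickest dowel on the same flap: diameter 22 mm, 34 mm high. Origin: centre of its foot, on the flap's upper face, 12 mm above the table; z up.
- cleat: Bystander: bronze boat cleat standing on the table, 100 mm long along its x axis, 28 mm wide, 37 mm high. Origin: centre of its underside.
- fish_scale: Bystander: small brass spring fish scale lying on the table, 110 mm long along its x axis with ring and hook, 24 mm wide, 25 mm high. Origin: centre of its underside.
- net_gauge: Bystander: net gauge with dark horn handle and wooden blade lying on the table, 110 mm long along its x axis, 26 mm wide, 14 mm high. Origin: middle of its underside.
Things that resemble listed ones, but are neither listed nor needed, are in the scene too. Leave any purple look-alike of the float_medium alone.

How it is judged:
At the end, for the whole second after the job is handed in: On the tallest dowel: large float flat on the flap, medium on it (26 mm up), small on that (50 mm up); bronze ring flat on the flap around the shortest dowel. Heights within 4 mm, centres within 14 mm of the dowel, tilt under 0.12 rad, all released and at rest (horizontal distance between each of float_large, float_medium, float_small and peg_tall below 0.014 m and z of float_large in the frame of peg_tall between -0.004 and 0.004 m and angle between each of float_large, float_medium, float_small, bronze_ring's own z axis and vertical below 0.12 rad and linear speed of each of float_large, float_medium, float_small, bronze_ring below 0.02 m/s and contact force between each of float_large, float_medium, float_small, bronze_ring and the fingers below 0.1 N and z of float_medium in the frame of peg_tall between 0.022 and 0.03 m and z of float_small in the frame of peg_tall between 0.046 and 0.054 m and horizontal distance between bronze_ring and peg_short below 0.014 m and z of bronze_ring in the frame of peg_short between -0.004 and 0.004 m); the robot touches nothing.
It fails at once if the cleat is pushed more than 25 mm from where it lay (distance of cleat from where it was at the start of the episode above 0.025 m).
It fails at once if the fish scale is pushed more than 25 mm from where it lay (distance of fish_scale from where it was at the start of the episode above 0.025 m).
It fails at once if the net gauge is pushed more than 25 mm from where it lay (distance of net_gauge from where it was at the start of the episode above 0.025 m).
It also fails if it takes over 112 s, if anything falls off the work surface, if the arm or the gripper's body presses on something with over 40 N, if the wrist force passes 120 N, or if a joint passes its speed limit or range.

ROBOT

A 6-joint arm with a two-finger parallel gripper is mounted at the origin on the work surface. World frame = base frame: x ahead of the robot, y to its left, z up, the work surface at z = 0. Lengths are in m, angles in rad, forces in N, time in s.
With the tool pointing down it reaches from about 0.35 to 0.975 m from the base axis. Payload 7.1 kg.
Tool frame: the origin (TCP) lies midway between the tips of the shut fingers; the grasp point (between the pads) lies 19 mm behind it; z points along the fingers, y is the line along which they close (so a half turn about z gives the same grasp; the last joint's range is limited). The gripper opens to 88 mm and grips with 3 to 60 N. Pads are 20 mm wide; open, the fingers measure 115 mm over their backs; the gripper's body (75 mm by 178 mm) begins 61 mm behind the grasp point.
Start: joints at [1.102, 0.423, 1.63, -0, 1.089, -0.019], TCP at [0.272, 0.563, 0.223] pointing down, gripper open.
Joint ranges: [-3, 3], [-0.9, 2.11], [0.09, 2.58], [-1.31, 4.45], [0.11, 2.69], [-2.54, 2.54]. Speed limits (rad/s): [2.39, 2.39, 3.01, 3.14, 3.14, 3.14].

INTERFACE

Orientations are given as a unit quaternion [w, x, y, z].
In Python, from station import move_pose, movel, movej, command_gripper, wait, inverse_kinematics, read_camera, camera_info, MotionError, job_done, get_time, get_joint_pos, get_qvel, get_effort, get_tcp_pos, get_ee_rot, get_ft_force, get_ft_torque, get_grip_width, get_finger_force gives the robot as it stands. Calls block until the motion is done:
- move_pose(position, orientation): joint-space move of the TCP to a pose.
- movel(position, frame=None, v=0.15, until_force=None): straight line of the TCP; frame=None keeps the orientation; v is the mean speed in m/s. With until_force (N) it stops when the force on the tool has changed by that much, and returns True; else False.
- movej(angles): joint-space move.
- command_gripper(opening): opening from 0.0 (shut) to 1.0 (fully open); the grip force is fixed at half the most; returns when the fingers have stopped.
- wait(seconds).
- inverse_kinematics(position, orientation): joint angles nearest the present ones, or None.
- read_camera(name): name is "side" or "top"; returns the picture (384x512x3 uint8, red, green, blue); there is no depth.
- camera_info(name): a dict with "intrinsics" (3x3 intrinsics, pixels), "T" (4x4, takes a point from camera to world coordinates). Camera axes: x right, y up, looking along -z (the intrinsics and any distortion apply to the point x, -y, -z); pixel columns grow to the right and rows downward; lengths in m; the calibration is good to about 2 mm. A picture is of the moment at which its call begins. camera_info takes no time and is no camera call.
A pose or a line that the arm cannot do raises MotionError and nothing moves.
- job_done(): hands the job in; it is judged then, once.
Readings, each from a call of its own:
- get_time(): time.
- get_joint_pos(): joint angles.
- get_qvel(): joint speeds.
- get_effort(): joint torques, N m.
- get_tcp_pos(): TCP position.
- get_ee_rot(): TCP orientation.
- get_ft_force(): force on the tool from outside, world axes, zero at the start.
- get_ft_torque(): the same for the moment, N m.
- get_grip_width(): opening from 0.0 (shut) to 1.0 (fully open).
- get_finger_force(): force on a finger pad.
Only numpy, scipy, OpenCV 4.12 (cv2) and the standard library are available. Lean on these libraries where they do the work, as an engineer would, in place of code of your own. Each camera call takes 0.05 s, during which the arm holds its last target. There are 200 camera calls.

## Working session

There is one attempt and no reset: what is moved stays moved. The work goes in short steps, each a Python script; the robot and the scene stay as the last script left them, time stands still between calls to the robot, and variables do not carry over. Pictures are saved under pics/ and viewed, at most 14 in all, crops included, and the job is handed in when it is done.

```bash
mkdir -p pics; python3 - <<'E'
from station import *
import cv2,numpy as np
for n in ("top","side"):
    im=read_camera(n); cv2.imwrite(f"pics/{n}0.png",cv2.resize(im[:,:,::-1],(800,600),interpolation=cv2.INTER_CUBIC)); np.save(f"{n}0.npy",im)
    c=camera_info(n); print(n,{k:np.round(v,4).tolist() if not isinstance(v,str) else v for k,v in c.items()})
print(get_time(),get_ee_rot(),get_tcp_pos())
E
```

```text
top {'intrinsics': [[389.1397, 0.0, 255.4434], [0.0, 389.1397, 184.5358], [0.0, 0.0, 1.0]], 'T': [[-0.0079, 0.9805, -0.1964, 0.3104], [-0.9998, -0.0108, -0.0139, 0.0457], [-0.0157, 0.1963, 0.9804, 1.0442], [0.0, 0.0, 0.0, 1.0]]}
side {'intrinsics': [[360.8507, 0.0, 263.0856], [0.0, 360.8507, 193.1889], [0.0, 0.0, 1.0]], 'T': [[0.9874, 0.0914, -0.1292, 0.4142], [-0.1582, 0.5949, -0.7881, -0.5733], [0.0048, 0.7986, 0.6018, 0.5228], [0.0, 0.0, 0.0, 1.0]]}
0.1 [-1.58093746e-04  2.22998302e-01  9.74818588e-01 -6.73310325e-04] [0.27149179 0.56239044 0.22199322]
```

View pics/top0.png

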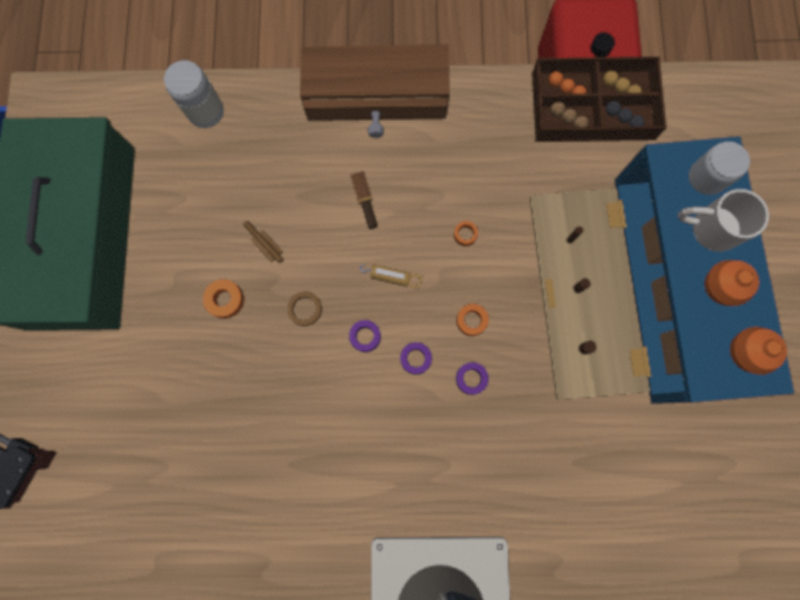

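View pics/side0.png

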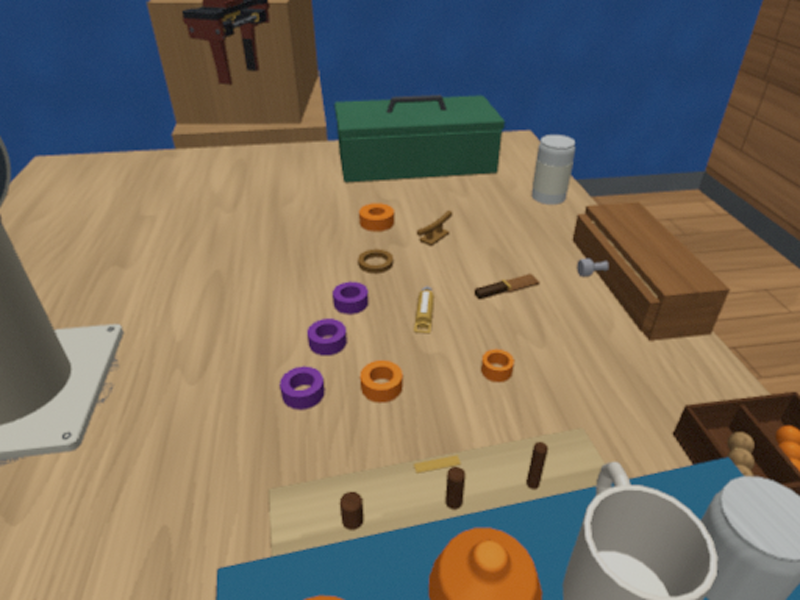

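The top picture shows the large float at (222,298), medium at (472,320), small at (465,232) and bronze ring at (304,308). The dowels are tall (575,235), middle (582,286) and short (588,348), and the purple rings are look-alikes. In the side picture the large float is at (377,216), medium (382,380), small (498,365) and bronze (376,260), with dowels at (537,465), (455,487) and (351,510).

```bash
cat > vis.py <<'E'
import cv2,numpy as np
from station import camera_info
def ray(n,uv):
    c=camera_info(n);K=c["intrinsics"];T=c["T"]
    d=np.linalg.inv(K)@[uv[0],uv[1],1]; return T[:3,3],T[:3,:3]@(d*[1,-1,-1])
def onz(n,uv,z):
    o,d=ray(n,uv); return o+d*(z-o[2])/d[2]
def tri(a,b):
    A=[];y=[]
    for o,d in (a,b):
        d=d/np.linalg.norm(d);P=np.eye(3)-np.outer(d,d);A.append(P);y.append(P@o)
    return np.linalg.lstsq(np.vstack(A),np.hstack(y),rcond=None)[0]
def masks(im):
    h=cv2.cvtColor(im,cv2.COLOR_RGB2HSV)
    return dict(orange=cv2.inRange(h,(5,170,90),(17,255,255)),dark=cv2.inRange(h,(0,0,0),(180,255,75)),bronze=cv2.inRange(h,(8,90,40),(25,255,150)))
def blob(m,uv,r):
    """silhouette nearest uv (native px) inside radius r: (centre, area, size)"""
    w=np.zeros_like(m);cv2.circle(w,tuple(int(x) for x in uv),r,255,-1);m=m&w
    cs=cv2.findContours(m,cv2.RETR_EXTERNAL,cv2.CHAIN_APPROX_NONE)[0]
    c=max(cs,key=cv2.contourArea)
    M=cv2.moments(cv2.convexHull(c)); return np.array([M["m10"],M["m01"]])/M["m00"],c
E
python3 - <<'E'
from vis import *
it={"large":("orange",(222,298),(377,216),.013,.066),"medium":("orange",(472,320),(382,380),.012,.054),"small":("orange",(465,232),(498,365),.011,.042),"bronze":("bronze",(304,308),(376,260),.006,.06),
"ptall":("dark",(575,235),(537,465),.043,0),"pmid":("dark",(582,286),(455,487),.036,0),"pshort":("dark",(588,348),(351,510),.029,0)}
M={n:masks(np.load(n+"0.npy")) for n in("top","side")}
for k,(c,t,s,z,D) in it.items():
    a,ca=blob(M["top"][c],np.array(t)*.64,22);b,cb=blob(M["side"][c],np.array(s)*.64,24)
    p=[onz("top",a,z),onz("side",b,z)]
    t3=tri(ray("top",a),ray("side",b))
    print(k,np.round(p[0][:2],4),np.round(p[1][:2],4),"tri",np.round(t3,4),"minrect",np.round(cv2.minAreaRect(ca)[1],1),np.round(cv2.boundingRect(cb),0),"z",z, "exp px",round(389*D/1.04,1))
    if k[0]=='p':
        print("   top-cam contour extremes", [np.round(onz("top",q,zz)[:2],4).tolist() for q,zz in()])
E
```

```text
large [0.489  0.3433] [0.5005 0.3679] tri [0.4923 0.3394 0.0274] minrect [ 2.9 13. ] [230 130  22  18] z 0.013 exp px 24.7
medium [ 0.4618 -0.0635] [ 0.4597 -0.0621] tri [ 0.4606 -0.0633  0.0134] minrect [17.  17.7] [231 231  27  26] z 0.012 exp px 20.2
small [ 0.6283 -0.0576] [ 0.6135 -0.0559] tri [ 0.6202 -0.0566  0.0134] minrect [ 3. 11.] [308 224  21  20] z 0.011 exp px 15.7
bronze [0.4851 0.2276] [0.4832 0.2259] tri [0.4843 0.2277 0.005 ] minrect [42. 43.] [229 159  23  17] z 0.006 exp px 22.4
ptall [ 0.6012 -0.2386] [ 0.5995 -0.2385] tri [ 0.6003 -0.2384  0.043 ] minrect [ 3.5 11.3] [337 284  13  28] z 0.043 exp px 0.0
   top-cam contour extremes []
pmid [ 0.5143 -0.2459] [ 0.512  -0.2494] tri [ 0.5139 -0.2469  0.0324] minrect [5.4 9.8] [286 303  11  22] z 0.036 exp px 0.0
   top-cam contour extremes []
pshort [ 0.411 -0.251] [ 0.4089 -0.2556] tri [ 0.4101 -0.2525  0.0244] minrect [6. 9.] [218 321  14  17] z 0.029 exp px 0.0
   top-cam contour extremes []
```

```bash
python3 - <<'E'
from vis import *
for n,pts in(("top",[(222,284),(210,310),(465,222),(472,306),(472,350),(304,294),(304,308),(575,235),(582,286),(588,348),(600,330),(600,260)]),("side",[(365,222),(377,210),(498,372),(376,270),(376,260),(537,480),(455,490),(351,520),(351,497),(400,520)])):
    h=cv2.cvtColor(np.load(n+"0.npy"),cv2.COLOR_RGB2HSV)
    print(n,[(p,h[int(p[1]*.64),int(p[0]*.64)].tolist()) for p in pts])
t=np.load("top0.npy")[:,:,::-1];s=np.load("side0.npy")[:,:,::-1]
up=lambda a:cv2.resize(a,(400,300),interpolation=cv2.INTER_NEAREST)
def crop(im,x,y,w):
    x,y=int(x*.64),int(y*.64);return im[y-int(w*.75)//2:y+int(w*.75)//2,x-w//2:x+w//2]
cv2.imwrite("pics/c1.png",np.vstack([np.hstack([up(crop(t,585,290,120)),up(crop(t,262,302,90))]),np.hstack([up(crop(s,445,490,160)),up(crop(s,377,238,80))])]))
E
```

```text
top [((222, 284), [13, 164, 173]), ((210, 310), [13, 160, 172]), ((465, 222), [12, 165, 164]), ((472, 306), [12, 166, 169]), ((472, 350), [15, 89, 141]), ((304, 294), [15, 124, 113]), ((304, 308), [14, 92, 133]), ((575, 235), [8, 83, 34]), ((582, 286), [10, 120, 49]), ((588, 348), [11, 132, 60]), ((600, 330), [18, 84, 148]), ((600, 260), [18, 81, 141])]
side [((365, 222), [14, 224, 131]), ((377, 210), [13, 219, 134]), ((498, 372), [13, 221, 135]), ((376, 270), [17, 160, 75]), ((376, 260), [17, 98, 164]), ((537, 480), [13, 168, 50]), ((455, 490), [10, 146, 47]), ((351, 520), [12, 157, 57]), ((351, 497), [12, 159, 80]), ((400, 520), [20, 88, 169])]
```

View pics/c1.png

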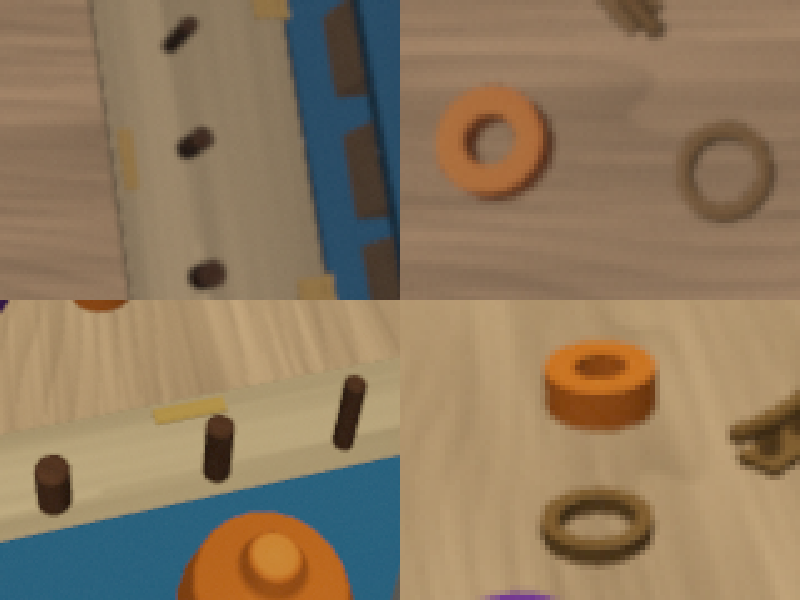

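The crops show clean silhouettes. My thresholds were too tight on the orange and the dowel tops, and too loose on the bronze.

```bash
python3 - <<'E'
import re
s=open("vis.py").read()
i=s.index("    return dict(orange");j=s.index("def blob")
s=s[:i]+"""    return dict(orange=cv2.inRange(h,(3,122,40),(20,255,255)),dark=cv2.inRange(h,(0,0,0),(180,255,97)),bronze=cv2.inRange(h,(8,108,20),(25,255,135)))
"""+s[j:]
open("vis.py","w").write(s)
E
cat > meas.py <<'E'
from vis import *
it={"large":("orange",(222,298),(377,216),.013,.066),"medium":("orange",(472,320),(382,380),.012,.054),"small":("orange",(465,232),(498,365),.011,.042),"bronze":("bronze",(304,308),(376,260),.006,.06),
"ptall":("dark",(575,235),(537,465),.043,0),"pmid":("dark",(582,286),(455,487),.036,0),"pshort":("dark",(588,348),(351,510),.029,0)}
M={n:masks(np.load(n+"0.npy")) for n in("top","side")}
for k,(c,t,s,z,D) in it.items():
    a,ca=blob(M["top"][c],np.array(t)*.64,20);b,cb=blob(M["side"][c],np.array(s)*.64,23)
    print(k,np.round(onz("top",a,z)[:2],4),np.round(onz("side",b,z)[:2],4),"tri",np.round(tri(ray("top",a),ray("side",b)),4),z,np.round(cv2.minAreaRect(ca)[1],1),cv2.boundingRect(cb),round(389*D/1.04,1))
E
python3 meas.py
```

```text
large [0.503  0.3666] [0.5004 0.3667] tri [0.5016 0.3663 0.0134] 0.013 [24. 25.] (229, 130, 24, 19) 24.7
medium [ 0.4626 -0.0639] [ 0.4596 -0.0623] tri [ 0.4609 -0.0637  0.0137] 0.012 [19.8 19.8] (230, 230, 28, 28) 20.2
small [ 0.6163 -0.0567] [ 0.6139 -0.0559] tri [ 0.6149 -0.0565  0.0118] 0.011 [14.8 15.6] (308, 223, 22, 22) 15.7
bronze [0.4854 0.2258] [0.483 0.225] tri [0.4842 0.2258 0.0058] 0.006 [20.5 20.5] (229, 160, 23, 15) 22.4
ptall [ 0.6017 -0.2389] [ 0.5996 -0.2384] tri [ 0.6005 -0.2386  0.0434] 0.043 [ 4.9 12. ] (337, 283, 13, 30) 0.0
pmid [ 0.5147 -0.2469] [ 0.5124 -0.2468] tri [ 0.5135 -0.2468  0.0363] 0.036 [ 6.4 10.6] (285, 299, 12, 27) 0.0
pshort [ 0.411  -0.2516] [ 0.4088 -0.2514] tri [ 0.4098 -0.2516  0.0295] 0.029 [ 7.6 10.8] (218, 315, 14, 24) 0.0
```

Both views agree to about 2 mm, and the triangulated heights and sizes match the spec. I'll close the fingers along the dowel row, which keeps the narrow side of the body toward the shelf. The large float goes first.

```bash
cat > act.py <<'E'
from station import *
import numpy as np
R={"large":(.5016,.3663,.066),"medium":(.4609,-.0637,.054),"small":(.6149,-.0565,.042),"bronze":(.4842,.2258,.060)}
P={"tall":(.6005,-.2386),"short":(.4098,-.2516)}
phi=np.radians(43.05)
QS=[np.array([0,np.sin(p),np.cos(p),0]) for p in(phi,phi+np.pi/2)]
q=max(QS,key=lambda Q:min([-9 if (j:=inverse_kinematics([x,y,.2],Q)) is None else 2.54-abs(j[5]) for x,y in [*(r[:2] for r in R.values()),*P.values()]]))
Z=.16
def pick(k,zg):
    x,y,D=R[k]
    command_gripper(1.0)
    move_pose([x,y,Z],q); movel([x,y,zg],v=.2); command_gripper(0)
    w=get_grip_width()*.088; f=get_finger_force()
    movel([x,y,Z],v=.25)
    w2=get_grip_width()*.088
    print(k,"width",round(w,4),round(w2,4),"force",f,"t",get_time())
    return abs(w2-D)<.005
def place(p,base,zg):
    x,y=P[p]; z=.012+base+zg
    move_pose([x,y,Z],q); movel([x,y,z+.02],v=.2)
    hit=movel([x,y,z+.001],v=.06,until_force=6)
    print("hit",hit,"tcp",np.round(get_tcp_pos(),4),"target",round(z,4),"t",get_time())
def release():
    command_gripper(1.0); p=get_tcp_pos(); movel([p[0],p[1],Z],v=.2)
E
python3 - <<'E'
from act import *
print(q,np.round(inverse_kinematics([.5,.366,.2],q),2))
if pick("large",.006): place("tall",0,.006)
print(get_ft_force())
import cv2
im=read_camera("side");cv2.imwrite("pics/s1.png",cv2.resize(im[:,:,::-1],(800,600)))
E
```

```text
[0.         0.68263633 0.73075827 0.        ] [ 0.61  0.44  1.66 -0.    1.04  0.54]
large width 0.0647 0.0646 force 29.866384486667812 t 3.675
hit True tcp [ 0.6008 -0.2387  0.0186] target 0.018 t 7.0167
[-1.12876603  1.04037184  5.23070525]
```

View pics/s1.png

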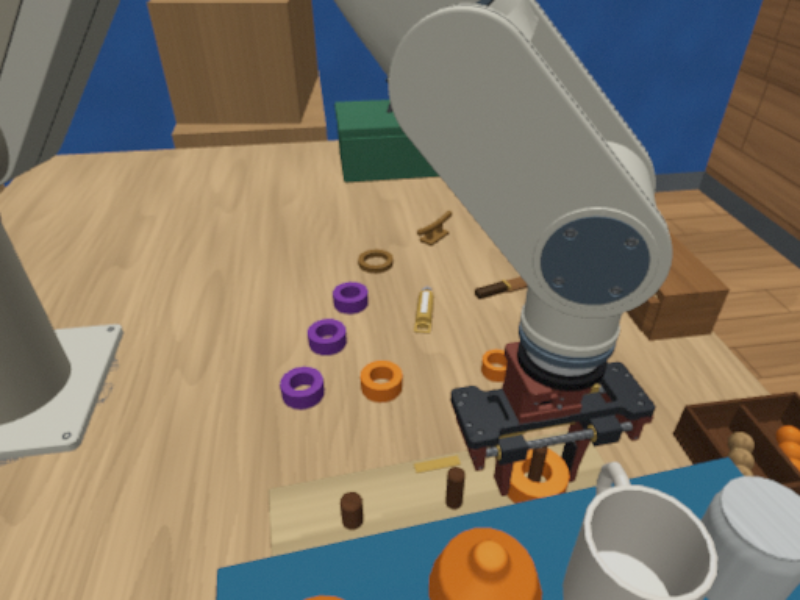

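The large float is on the tall dowel at (537,475), touching the flap at the expected height, and everything else is undisturbed. I'll release it and continue.

```bash
python3 - <<'E'
from act import *
import cv2
release()
assert pick("medium",.006); place("tall",.026,.006)
assert abs(get_tcp_pos()[2]-.044)<.004; release()
assert pick("small",.006); place("tall",.050,.006)
assert abs(get_tcp_pos()[2]-.068)<.004; release()
assert pick("bronze",.004); place("short",0,.004)
im=read_camera("side");cv2.imwrite("pics/s2.png",cv2.resize(im[:,:,::-1],(800,600)))
E
```

```text
medium width 0.0538 0.0539 force 30.001149508170784 t 11.925
hit True tcp [ 0.6006 -0.2386  0.0443] target 0.044 t 13.8583
small width 0.0411 0.0411 force 30.00021480023861 t 18.7417
hit False tcp [ 0.6003 -0.2386  0.0689] target 0.068 t 20.475
bronze width 0.0589 0.0586 force 30.00119506381452 t 26.1917
hit True tcp [ 0.4101 -0.2518  0.0164] target 0.016 t 29.1167
```

```bash
ls pics
```

```text
c1.png
s1.png
s2.png
side0.png
top0.png
```

All contacts came at the expected heights. I'll release the bronze ring, move clear and look.

```bash
python3 - <<'E'
from act import *
from vis import *
release(); move_pose([.45,.1,.25],q); wait(.5)
t=read_camera("top");s=read_camera("side")
c=lambda im,x,y,w,h:cv2.resize(im[y:y+h,x:x+w,::-1],(400,600 if h>w else 300),interpolation=cv2.INTER_CUBIC)
cv2.imwrite("pics/end.png",np.hstack([c(t,330,110,100,150),np.vstack([c(s,170,230,240,154),cv2.resize(s[:,:,::-1],(400,300))])[:600] if True else 0]))
print(get_time())
E
```

```text
32.6417
```

View pics/end.png

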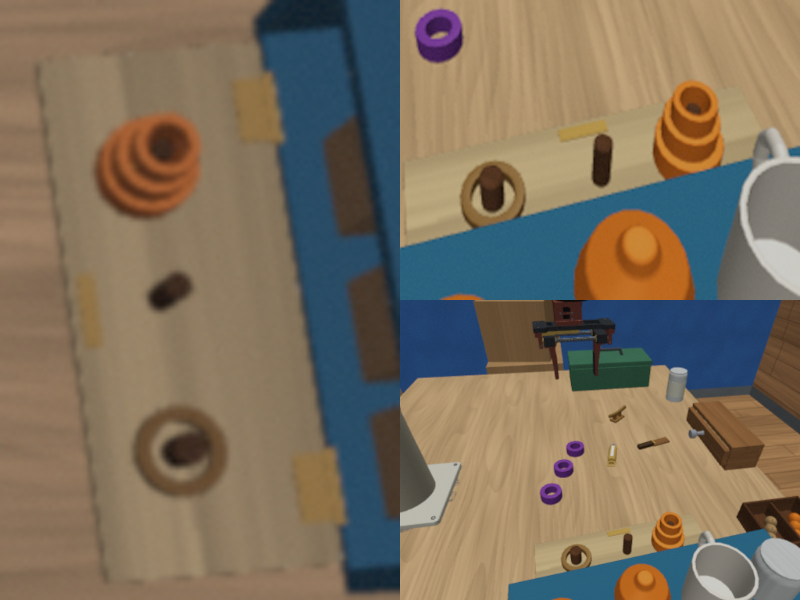

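The three floats are stacked flat in order on the tall dowel at (690,130) in the upper-right crop. The bronze ring lies flat around the short dowel at (492,190), the middle dowel is empty, and the bystanders haven't moved.

```bash
python3 -c "
from station import *
print(job_done())"
```

```text
the job is handed in; nothing more can be done
None
```

The job is handed in at about 33 s of the 112 s: the three floats are stacked in order on the tall dowel, the bronze ring lies flat around the short one, the middle dowel is empty, and the bystanders look unmoved in the final pictures; no verdict was returned.

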